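# Swing the carver's magnifier over the flower and clamp it

## Task

At the gem carver's bench, gently push the magnifier's arm with a fingertip until the round lens has swung round and stands centred over the blue carved flower. Then push the red clamp lever on top of the magnifier's post anticlockwise (seen from above) as far as it goes. Only push, gripping nothing, and leave the flower, the two rough stones, the jar and the pen where they are.

Things in the scene. Friction and masses are not known exactly. Their poses are not given: they have to be found in the camera images.
- stand: fixed stand: dark round foot 90 mm wide, 18 mm high, vertical steel post 22 mm thick, 180 mm high with the clamp hub. Origin on the bench on the post axis, the pivot axis of magnifier and clamp lever; its -x is the middle of the magnifier's swing. Three flat steel saucers (64 mm wide, 5 mm thick, one stone on each) are centred 160 mm from the axis at loupe angles -1, 0 and 1 rad.
- loupe (a joint): swing of the magnifier about the post, rad, growing anticlockwise seen from above, stops at -1.5 and 1.5; at 0 the arm points along the stand's -x. The arm is a level round aluminium bar 12 mm thick, axis 130 mm above the bench, free from 18 to 115 mm from the post axis, then the lens. Friction holds it where it is left, clamped or not; about 1.5 N moves it at 90 mm out.
- lens (a point): centre of the magnifier's round lens: clear glass in a black ring 92 mm across and 10 mm thick, level, 160 mm from the post axis and 130 mm above the bench
- clamp (a joint): angle of the red clamp lever about the post, rad: starts between 0 and 0.25, 1.2 is its far stop, growing anticlockwise seen from above. At 0 the lever points 0.6 rad clockwise of the stand's +x, at 1.2 it points 0.6 rad anticlockwise of it (the side of the post away from the lens). Stays where it is left; about 1.5 N at 60 mm moves it.
- clamp_tip (a point): centre of the red ball, 18 mm wide, at the end of the clamp lever, 70 mm from the post axis and 168 mm above the bench; the lever is a level red bar 10 mm thick, free from 16 mm to 70 mm from the post axis
- flower: loose small blue-violet flower carved of stone, about 46 mm across and 14 mm high, lying on one of the three saucers; origin at the middle of its underside
- green_stone: loose rough green stone, about 40 mm wide, 30 mm high, on a saucer; origin at the middle of its underside
- pink_stone: loose rough pink stone, about 46 mm wide, 26 mm high, on a saucer; origin at the middle of its underside
- jar: loose closed amber glass jar with a brass cap, 44 mm wide, 55 mm high, standing on the bench; origin at the middle of its underside
- pen: loose blue engraving pen lying on the bench, about 160 mm long, 10 mm thick, along its own x; origin at the underside of its blue body's middle
There are look-alikes about, which are no part of the job. What is shaped like the flower but orange is not meant.

How it is judged:
By the outcome, as a careful person would: the job done as asked, in the order asked, and still so for the second after the job is handed in, with the robot touching nothing.
It also fails if it takes over 51 s, if anything falls off the work surface, if the arm or the gripper's body presses on something with over 40 N, if the wrist force passes 120 N, or if a joint passes its speed limit or range.

## Robot

A 7-joint arm with a two-finger parallel gripper is mounted at the origin on the work surface. World frame = base frame: x ahead of the robot, y to its left, z up, the work surface at z = 0. Lengths are in mm, angles in rad, forces in N, time in s.
With the tool pointing down it reaches from about 400 to 850 mm from the base axis. Payload 4.4 kg.
Tool frame: the origin (TCP) lies midway between the tips of the shut fingers; the grasp point (between the pads) lies 19 mm behind it; z points along the fingers, y is the direction in which the jaws open and shut (so a half turn about z gives the same grasp; the last joint's range is limited). The gripper opens to 94 mm and grips with 3 to 60 N. Pads are 16 mm wide; open, the fingers measure 119 mm over their backs; the gripper's body (75 mm by 177 mm) begins 78 mm behind the grasp point.
Start: joints at [1.072, 0.628, 0.038, 1.517, -0.027, 0.996, -0.02], TCP at [272.648, -590.069, 205.478] pointing down, gripper open.
Joint ranges: [-3.06, 3.06], [-0.37, 2.12], [-1.25, 1.32], [0.18, 2.47], [-1.1, 4.24], [0.23, 1.98], [-2.94, 2.94]. Speed limits (rad/s): [2.57, 2.57, 3.14, 3.14, 3.14, 3.14, 3.14].

## Interface

Orientations are given as a rotation vector (axis times angle).
In Python, from workcell import * gives the robot as it stands.
- The arm moves only by the tool move_arm, never from a script. Its argument "targets" is a list of rows, each a list of 5 numbers: the shift along the tool's x, y, z in m, then the turn about the tool's z in degrees, then the opening, from 0 (shut) to 1 (fully open). A call has 1 to 5 rows; each row shifts and turns the commanded pose from where the row before left it, along the tool's axes as they then stand; what a row does not reach is not made up. A row lasts 1/12 s, in which the tool goes at most 41.7 mm and 7.16 degrees, less where a joint would pass 70% of its speed; a pose out of reach is approached as far as the arm can. A call with a gripper value outside its range is refused whole. The fingers move at their own pace and stop on an object; "newtons" is the grip in N (left out, the last holds). Time passes only in rows, so rows that do not move let the fingers close. It gives the time, the measured TCP pose, the force and the opening at its end, in the units of the state.
- read_state(): the state, without advancing time (a new reading comes with each control period).
- camera(name): name is "side" or "top"; returns (picture, depth): 480x640x3 uint8, blue, green, red; 480x640 float32, mm along the optical axis (not along the pixel's ray), 0 where there is no reading.
- camera_model(name): a dict with "fx", "fy", "cx", "cy" (pixels), "rvec" (rotation vector, rad) and "tvec" (3), from world to camera coordinates, as OpenCV has them. Camera axes: x right, y down, z forward; pixel columns grow to the right and rows downward; lengths in mm; the calibration is good to about 2 mm. A picture is of the moment at which its call begins. camera_model takes no time and is no camera call.
- job_done(): hands the job in, once; it reports no verdict.
The state is a dict: "clock": time; "qpos": joint angles; "joint_velocities": joint speeds; "tau": joint torques, N m; "tool_pos": TCP position; "eef_rot": TCP orientation; "ft_force": force on the tool from outside, world axes, zero at the start; "ft_torque": the same for the moment, N m; "gripper_width": finger opening in mm.
Only numpy, scipy, OpenCV 4.12 (cv2) and the standard library are available. Lean on these libraries where they do the work, as an engineer would, in place of code of your own. Each camera call takes 0.05 s, during which the arm holds its last target. There are 200 camera calls.

## Working session

There is one attempt and no reset: what is moved stays moved. The work goes in short steps, Python scripts to look and compute and a tool call to move; the robot and the scene stay as the last step left them, time stands still between calls to the robot, and variables do not carry over. Pictures are saved under pics/ and viewed, about 8 in all and at most 12, crops included, and the job is handed in when it is done.

Besides the shell and the picture viewer there is one more tool, called as name([rows], argument=value, ...), one row to a line, values as JSON. move_arm: Moves the arm, as the interface text tells. Its arguments: {"type":"object","properties":{"targets":{"type":"array"},"newtons":{"type":"number"}},"required":["targets"]}

```bash
mkdir -p pics; cat > h.py <<'E'
from workcell import *
import numpy as np, cv2
def cam(n):
    m=camera_model(n); R=cv2.Rodrigues(np.array(m["rvec"],float))[0]; t=np.array(m["tvec"],float).ravel()
    return m,R,t
def ray(n,u,v,z):
    m,R,t=cam(n); d=R.T@np.array([(u-m["cx"])/m["fx"],(v-m["cy"])/m["fy"],1]); c=-R.T@t
    return c+d*(z-c[2])/d[2]
def proj(n,p):
    m,R,t=cam(n); q=R@np.array(p,float)+t
    return m["fx"]*q[0]/q[2]+m["cx"], m["fy"]*q[1]/q[2]+m["cy"]
E
python3 - <<'E'
from h import *
for n in("top","side"):
    p,d=camera(n); cv2.imwrite(f"pics/{n}0.png",p); np.save(f"{n}0.npy",d)
    m,R,t=cam(n); print(n,m,-R.T@t)
print(read_state())
E
```

```text
top {'fx': 486.0060568489883, 'fy': 486.0060568489883, 'cx': 322.433600388442, 'cy': 248.63098590085215, 'rvec': array([ 2.00339474, -2.1855702 ,  0.27385105]), 'tvec': array([ 34.16013117, 606.6662778 , 741.35035666])} [409.04319088   1.10590931 866.88735339]
side {'fx': 534.2305700266822, 'fy': 534.2305700266822, 'cx': 302.84626631422276, 'cy': 242.8540874636828, 'rvec': array([2.46998362, 0.02509543, 0.00333002]), 'tvec': array([-563.07734842,   59.77676329, 1230.82626445])} [ 566.66057632 -709.22710083 1005.71137295]
{'clock': 0.1, 'qpos': array([ 1.07218498,  0.62922722,  0.0384139 ,  1.51820236, -0.02701629,
        0.99630603, -0.02000388]), 'joint_velocities': array([-1.09975632e-03, -1.21691108e-03, -1.11122515e-03, -1.21805030e-03,
       -7.81147536e-04,  1.63845641e-03,  7.95610022e-05]), 'tau': array([ 2.93108540e-03, -5.50786078e+01,  1.14750601e+00, -1.87115496e+01,
       -5.21504274e-02,  1.91803247e-02,  5.08265123e-05]), 'tool_pos': array([ 272.43937424, -589.52670079,  204.68362042]), 'eef_rot': array([-3.06675661e+00, -6.74243485e-01,  5.20143592e-04]), 'ft_force': array([ 0.04558193, -0.16823101, -0.50088022]), 'ft_torque': array([ 0.00986366, -0.00233197,  0.02828727]), 'gripper_width': 93.91845058910704}
```

View pics/top0.png

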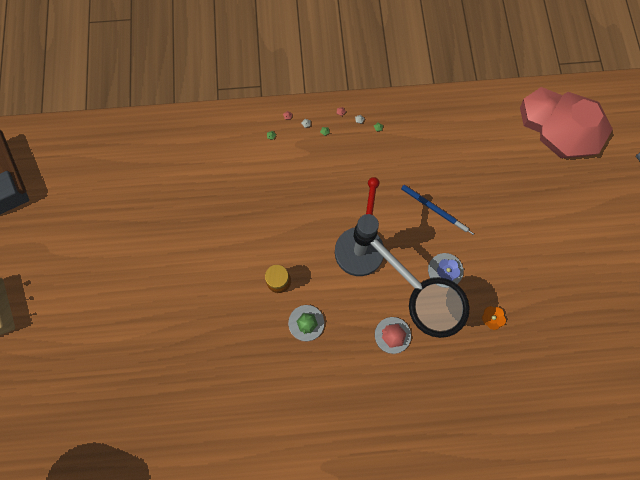

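View pics/side0.png

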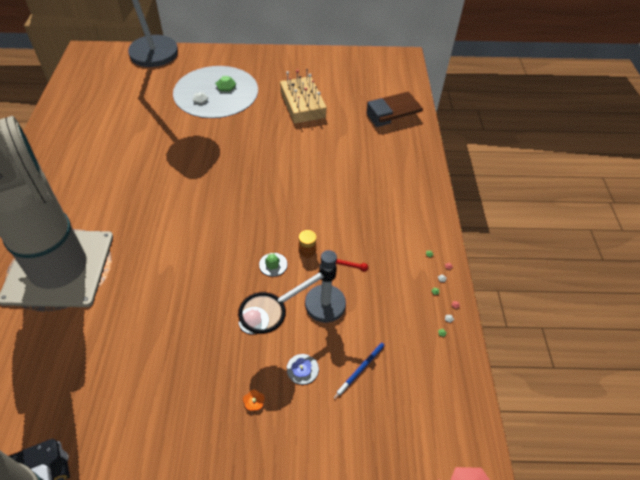

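The top view shows the blue-violet flower on the right saucer at (449,269). The orange look-alike is off any saucer at (495,318) and isn't the one meant. The lens ring is at (439,307), the red ball at (373,183), the jar at (277,278) and the pen at (437,210). The side view agrees, with the flower at (302,369).

```bash
cat >> h.py <<'E'
def cen(n,p,lo,hi,roi):
    h=cv2.cvtColor(p,cv2.COLOR_BGR2HSV); k=cv2.inRange(h,lo,hi); z=np.zeros_like(k); a,b,c,d=roi; z[b:d,a:c]=k[b:d,a:c]
    N,l,s,c=cv2.connectedComponentsWithStats(z); i=1+np.argmax(s[1:,4]); return c[i],s[i]
def ring(p,roi):
    a,b,c,d=roi; k=(p.max(2)<50).astype(np.uint8)*255; z=np.zeros_like(k); z[b:d,a:c]=k[b:d,a:c]
    cs,_=cv2.findContours(z,cv2.RETR_EXTERNAL,cv2.CHAIN_APPROX_NONE); q=max(cs,key=cv2.contourArea)
    return cv2.fitEllipse(cv2.convexHull(q))
E
python3 - <<'E'
from h import *
T=cv2.imread("pics/top0.png");S=cv2.imread("pics/side0.png");dt=np.load("top0.npy")
for nm,lo,hi,roi,n,P,z in [("flower",(110,60,60),(135,255,255),(425,250,470,290),"top",T,12),("flowerS",(110,60,60),(135,255,255),(285,352,322,388),"side",S,12),
 ("ball",(0,150,60),(8,255,255),(366,176,382,190),"top",T,168),("ballS",(0,180,60),(5,255,255),(359,260,372,274),"side",S,168),
 ("green",(40,80,30),(80,255,255),(285,300,325,345),"top",T,20),("pink",(0,90,60),(8,190,255),(380,320,408,352),"top",T,18),
 ("jarcap",(15,120,60),(30,255,255),(260,260,295,285),"top",T,55),
 ("orange",(5,200,150),(20,255,255),(480,300,510,335),"top",T,7),("pen",(100,150,40),(115,255,255),(395,180,475,240),"top",T,8),
 ("sauG",(0,0,120),(180,80,255),(285,300,328,345),"top",T,5),("sauP",(0,0,120),(180,80,255),(370,315,408,356),"top",T,5)]:
    c,s=cen(n,P,lo,hi,roi); print(nm,c.round(1),s,ray(n,*c,z).round(1))
e=ring(T,(405,274,472,340)); print(e,ray("top",*e[0],130)); 
e=ring(S,(236,290,288,335)); print(e,ray("side",*e[0],130))
# hub top
for n,u,v in (("top",368,224),("side",328,257)): print("hub",n,ray(n,u,v,180))
for n,u,v in (("top",360,252),("side",326,304)): print("foot",n,ray(n,u,v,18))
a=cv2.resize(T[150:360,250:520],None,fx=2.9,fy=2.8,interpolation=cv2.INTER_CUBIC); cv2.imwrite("pics/c0.png",a)
E
```

```text
flower [448.3 269.2] [437 259  23  22 361] [ 565.7 -242.1   12. ]
flowerS [301.4 367.7] [291 358  21  20 292] [ 564.3 -239.1   12. ]
ball [372.9 183. ] [368 177  11  13 114] [ 680.9 -102.6  168. ]
ballS [363.  266.5] [359 263   9   8  57] [680.  -99.1 168. ]
green [306.7 322.8] [297 313  21  21 299] [491.7  18.7  20. ]
pink [393.5 335.2] [382 324  24  23 417] [ 457.7 -128.7   18. ]
jarcap [276.4 275.1] [265 264  24  21 420] [572.9  62.9  55. ]
orange [497.2 319.4] [488 307  18  23 231] [ 469.7 -315.9    7. ]
pen [428.8 204.2] [402 186  54  38 313] [ 692.2 -225.5    8. ]
sauG [302.4 323. ] [288 305  36  36 578] [493.4  26.5   5. ]
sauP [388.  335.3] [375 317  33  37 482] [ 459.1 -121.2    5. ]
((438.9020690917969, 307.0718078613281), (58.38069152832031, 61.30278778076172), 131.036865234375) [ 487.13659721 -185.50413536  130.        ]
((261.6590881347656, 312.7461853027344), (39.73682403564453, 45.44839096069336), 82.1314926147461) [ 487.16461439 -184.3783658   130.        ]
hub top [612.62053363 -86.32616291 180.        ]
hub side [611.78212633 -86.83906764 180.        ]
foot top [609.58226011 -86.82357338  18.        ]
foot side [614.7710607  -92.22932077  18.        ]
```

View pics/c0.png

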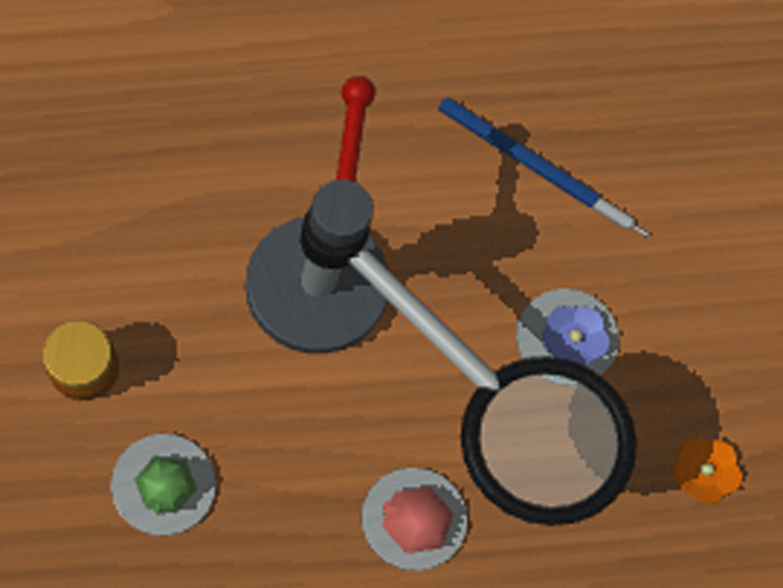

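The enlarged crop confirms it: the blue-violet flower lies on the right saucer and the orange one lies on bare bench. The fit is consistent:
- **Pivot:** about (612,-87).
- **Lens:** 159 mm out at -142°.
- **Flower:** 160.6 mm out at -107°.
- **Ball:** 70 mm out.

The lens has to swing about +35°. I'll approach on the robot side of the bar with the fingers shut.

move_arm([
  [0.028,-0.022,0,0,0],
  [0.028,-0.022,0,0,0],
  [0.028,-0.022,0,0,0],
  [0.028,-0.022,0,0,0],
  [0.028,-0.022,0,0,0],
])

```text
clock: 0.52
tool_pos: [353.9, -429.7, 205.1]
eef_rot: [-3.068, -0.674, 0.0]
ft_force: [1.2, 0.1, -0.9]
gripper_width: 63.8
```

move_arm([
  [0.028,-0.022,0,0,0],
  [0.028,-0.022,0,0,0],
  [0.028,-0.022,0,0,0],
  [0.028,-0.022,0,0,0],
  [0.028,-0.022,0,0,0],
])

```text
clock: 0.93
tool_pos: [434.8, -271.2, 205.3]
eef_rot: [-3.068, -0.674, 0.001]
ft_force: [0.7, -0.0, -0.5]
gripper_width: 30.4
```

move_arm([
  [0.028,-0.022,0,0,0],
  [0.028,-0.022,0,0,0],
  [0.028,-0.022,0,0,0],
  [0.028,-0.022,0,-6,0],
  [0,0,0,-7,0],
])

```text
clock: 1.35
tool_pos: [502.9, -137.2, 205.4]
eef_rot: [-2.961, -1.041, -0.006]
ft_force: [1.2, 1.6, 0.4]
gripper_width: 0.8
```

```bash
cat >> h.py <<'E'
P=np.array([612.,-87.])
def yaw(s):
    R=cv2.Rodrigues(np.array(s["eef_rot"]))[0]; return R
def st():
    s=read_state(); R=yaw(s); ty=np.degrees(np.arctan2(R[1,1],R[0,1]))
    print("t",round(s["clock"],2),"tcp",s["tool_pos"].round(1),"yaw_y",ty.round(1),"F",s["ft_force"].round(1),"w",round(s["gripper_width"],1),"tilt",R[:,2].round(3)); return s,R
def go(tgt):  # tool-frame delta to xyz
    s,R=st(); print("delta",tgt,(R.T@(np.array(tgt)-s["tool_pos"])).round(1))
E
python3 -c "
from h import *
go([519.5,-115,112])"
```

```text
t 1.35 tcp [ 502.9 -137.2  205.4] yaw_y -51.3 F [1.2 1.6 0.4] w 0.8 tilt [ 0.002  0.004 -1.   ]
delta [519.5, -115, 112] [26.4 -6.8 93.5]
```

move_arm([
  [0.026,-0.007,0,0,0],
  [0,0,0.031,0,0],
  [0,0,0.031,0,0],
  [0,0,0.031,0,0],
  [0,0,0,0,0],
])

```text
clock: 1.77
tool_pos: [511.3, -123.5, 107.6]
eef_rot: [-2.967, -1.017, 0.014]
ft_force: [-0.9, -0.0, 0.3]
gripper_width: 0.4
```

```bash
python3 -c "
from h import *
go([519.5,-115,112])
p,d=camera('top'); q,e=camera('side')
a=cv2.resize(p[150:360,330:510],None,fx=2.4,fy=2.8); b=cv2.resize(q[200:410,220:400],None,fx=2.1,fy=2.8)
cv2.imwrite('pics/1.png',cv2.resize(np.hstack([a,b]),(800,588)))"
```

```text
t 1.77 tcp [ 511.3 -123.5  107.6] yaw_y -52.2 F [-0.9 -0.   0.3] w 0.4 tilt [-0.01   0.002 -1.   ]
delta [519.5, -115, 112] [11.7 -1.7 -4.5]
```

View pics/1.png

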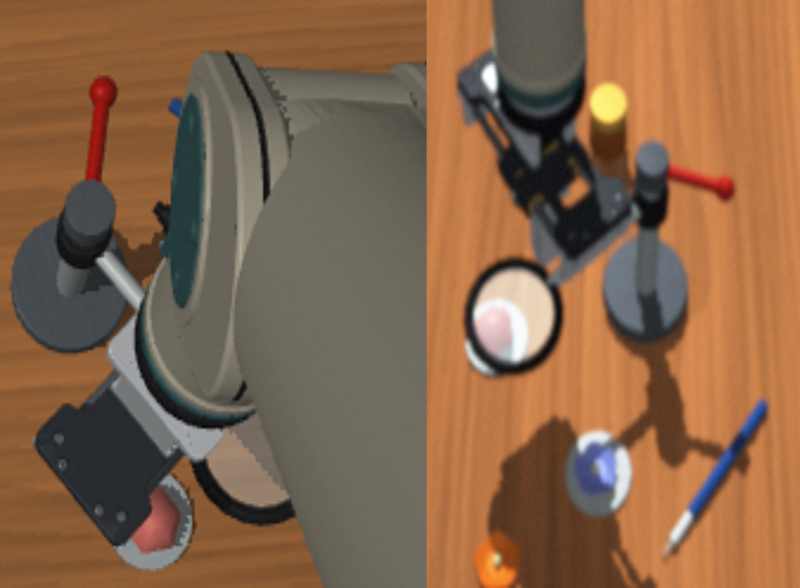

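The side view shows the shut fingers in front of the bar on the near side, between the post and the lens, with nothing touched. I'll correct to about 90 mm radius and come up close to the bar.

move_arm([
  [0.006,0.003,0,0,0],
  [0,0.004,0,0,0],
  [0,0,0,0,0],
  [0,0,0,0,0],
])

```text
clock: 2.2
tool_pos: [525.8, -127.0, 113.8]
eef_rot: [2.971, 1.016, 0.004]
ft_force: [-0.2, 0.3, -0.2]
gripper_width: 0.7
```

```bash
cat >> h.py <<'E'
def pol():
    s,R=st(); d=s["tool_pos"][:2]-P; loc=R[:2,:2].T@d
    print("P->tcp in tool xy",loc.round(1),"r",np.hypot(*d).round(1),"ang",np.degrees(np.arctan2(d[1],d[0])).round(1))
E
python3 -c "
from h import *
pol()"
```

```text
t 2.2 tcp [ 525.8 -127.   113.8] yaw_y -52.2 F [-0.2  0.3 -0.2] w 0.7 tilt [ 0.003 -0.001 -1.   ]
P->tcp in tool xy [-92.7 -21.2] r 95.0 ang -155.1
```

move_arm([
  [0,0.002,0,0,0],
  [-0.001,0.004,0,-2.5,0],
  [-0.001,0.004,0,-2.5,0],
  [-0.001,0.004,0,-2.5,0],
  [-0.001,0.004,0,-2.5,0],
])

```text
clock: 2.62
tool_pos: [533.4, -142.1, 112.9]
eef_rot: [-2.87, -1.276, -0.0]
ft_force: [0.0, 1.6, 0.4]
gripper_width: 0.2
```

```bash
python3 -c "
from h import *
pol()
q,e=camera('side'); cv2.imwrite('pics/s2.png',q)
e=ring(q,(230,285,330,390)); print(e); c=ray('side',*e[0],130)[:2]; print(c,np.hypot(*(c-P)),np.degrees(np.arctan2(*(c-P)[::-1])))"
```

```text
t 2.62 tcp [ 533.4 -142.1  112.9] yaw_y -42.1 F [0.  1.6 0.4] w 0.2 tilt [-0.     0.001 -1.   ]
P->tcp in tool xy [-93.6 -21.4] r 96.0 ang -144.9
((268.9070129394531, 320.3671569824219), (40.5836181640625, 46.36597442626953), 80.62702941894531)
[ 501.82775735 -200.59450151] 158.245485949387 -134.1237942723199
```

move_arm([
  [-0.001,0.004,0,-2.5,0],
  [-0.001,0.004,0,-2.5,0],
  [-0.001,0.004,0,-2.5,0],
  [-0.001,0.004,0,-2.5,0],
  [-0.001,0.004,0,-2.5,0],
])

```text
clock: 3.08
tool_pos: [546.0, -158.2, 112.7]
eef_rot: [-2.715, -1.579, 0.0]
ft_force: [-0.3, 1.4, 0.4]
gripper_width: 0.4
```

move_arm([
  [-0.001,0.004,0,-2.5,0],
  [-0.001,0.004,0,-2.5,0],
  [-0.001,0.004,0,-2.5,0],
  [0,0,0,0,0],
])

```text
clock: 3.42
tool_pos: [555.8, -167.2, 112.6]
eef_rot: [2.608, 1.752, 0.0]
ft_force: [0.3, -0.5, -1.5]
gripper_width: 0.4
```

```bash
cat >> h.py <<'E'
def lens(roi=(260,300,345,390),save=None):
    q,_=camera('side'); e=ring(q,roi); c=ray('side',*e[0],130)[:2]; d=c-P
    print("lens",np.round(e[0],1),np.round(e[1],1),c.round(1),"r",np.hypot(*d).round(1),"ang",np.degrees(np.arctan2(d[1],d[0])).round(1))
    if save: cv2.imwrite(save,cv2.resize(q[220:420,220:400],(540,600),interpolation=cv2.INTER_CUBIC))
    return q
E
python3 -c "
from h import *
pol(); lens(save='pics/3.png')"
```

```text
t 3.42 tcp [ 555.8 -167.2  112.6] yaw_y -22.2 F [ 0.3 -0.5 -1.5] w 0.4 tilt [ 0.  0. -1.]
P->tcp in tool xy [-95.5 -21.7] r 97.9 ang -125.0
lens [292.8 335.1] [42.3 47.2] [ 547.5 -230.7] r 157.5 ang -114.2
```

View pics/3.png

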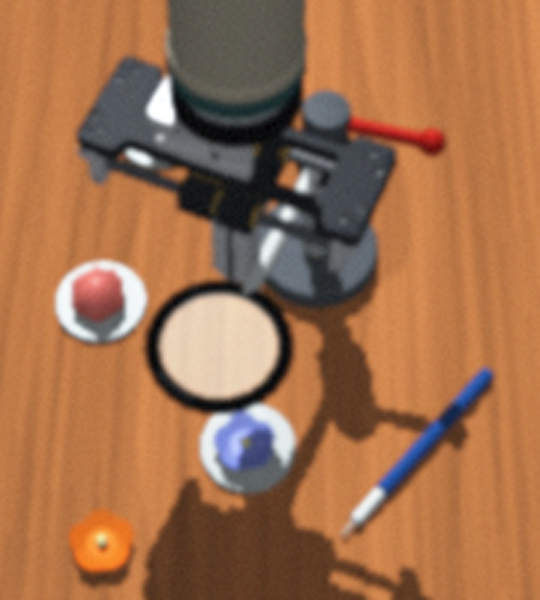

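The side view shows the lens ring now in front of the flower, the saucers undisturbed and the fingertip on the bar. About 7° remains.

move_arm([
  [0.001,0.004,0,-2,0],
  [0,0.003,0,-2,0],
  [0,0.002,0,-1,0],
  [0,0,0,0,0],
])

```text
clock: 3.8
tool_pos: [564.1, -169.5, 112.4]
eef_rot: [-2.53, -1.863, 0.001]
ft_force: [-0.5, -0.3, 0.6]
gripper_width: 0.5
```

```bash
python3 -c "
from h import *
pol(); lens()"
```

```text
t 3.8 tcp [ 564.1 -169.5  112.4] yaw_y -17.3 F [-0.5 -0.3  0.6] w 0.5 tilt [-0.001 -0.    -1.   ]
P->tcp in tool xy [-93.  -21.2] r 95.4 ang -120.1
lens [309.1 331.8] [46.  71.2] [ 577.4 -223.2] r 140.5 ang -104.3
```

```bash
python3 -c "
from h import *
lens((272,312,328,372),'pics/4.png')
q,_=camera('side'); a=(q.max(2)<50).astype(np.uint8)*255; print(proj('side',(562,-240,130)))
p,_=camera('top'); h=np.hstack([cv2.resize(q[300:385,255:345],(400,380)),cv2.cvtColor(cv2.resize(a[300:385,255:345],(400,380)),8)]); cv2.imwrite('pics/4.png',h); cv2.imwrite('pics/t4.png',p)"
```

```text
lens [303.4 333.9] [43.6 59.7] [ 566.9 -227.7] r 147.7 ang -107.8
(np.float64(300.5541077760487), np.float64(339.80916568174365))
```

View pics/4.png

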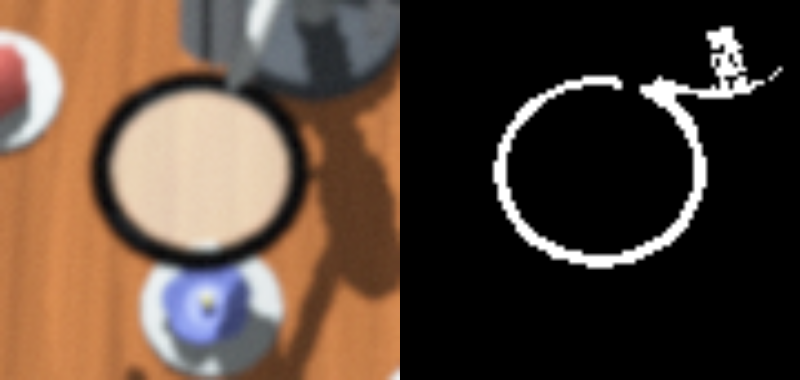

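```bash
cat >> h.py <<'E'
def lens2(n,q,c0,r=(17,25)):
    k=q.max(2)<50; v,u=np.nonzero(k); c0=np.array(c0,float)
    for _ in range(4):
        dx=u-c0[0]; dy=v-c0[1]; rr=np.hypot(dx,dy*(1.12 if n=="side" else 1)); m=(rr>r[0])&(rr<r[1])
        e=cv2.fitEllipse(np.stack([u[m],v[m]],1).astype(np.float32)); c0=np.array(e[0])
    c=ray(n,*e[0],130)[:2]; d=c-P
    print(n,np.round(e[0],1),np.round(e[1],1),c.round(1),"r",np.hypot(*d).round(1),"ang",np.degrees(np.arctan2(d[1],d[0])).round(1))
E
python3 -c "
from h import *
lens2('side',cv2.imread('pics/side0.png'),(261.5,312.7))
lens2('side',cv2.imread('pics/s2.png'),(269,320.4))
q,_=camera('side'); cv2.imwrite('pics/s5.png',q); lens2('side',q,(300.2,338.3))
lens2('top',cv2.imread('pics/top0.png'),(439,307),(24,33))
c,s=cen('side',q,(110,60,60),(135,255,255),(285,352,322,388));print(c)"
```

```text
side [261.6 312.5] [37.9 43.5] [ 487.1 -183.9] r 158.1 ang -142.2
side [268.9 320.2] [38.6 44.1] [ 501.8 -200.3] r 158.0 ang -134.2
side [299.7 337.7] [40.6 45.1] [ 560.3 -235.7] r 157.4 ang -109.2
top [438.8 307.1] [53.8 55.9] [ 487.2 -185.4] r 158.9 ang -141.8
[301.16165414 367.87593985]
```

The flower fuses to (564.7,-240.9), with the two views agreeing within 1 mm once the saucer height is included. The lens is about 2° short.

move_arm([
  [0,0.0016,0,-1,0],
  [0,0.0016,0,-1,0],
  [0,0,0,0,0],
  [0,0,0,0,0],
])

```text
clock: 4.38
tool_pos: [567.8, -170.0, 112.5]
eef_rot: [2.496, 1.908, 0.001]
ft_force: [0.1, -0.6, -0.0]
gripper_width: 0.2
```

```bash
python3 -c "
from h import *
pol();q,_=camera('side'); cv2.imwrite('pics/s6.png',q); lens2('side',q,(302,338.3))"
```

```text
t 4.38 tcp [ 567.8 -170.   112.5] yaw_y -15.2 F [ 0.1 -0.6 -0. ] w 0.2 tilt [ 0.001  0.    -1.   ]
P->tcp in tool xy [-91.7 -20.9] r 94.1 ang -118.0
side [303.  338.6] [40.6 45.4] [ 566.5 -237.5] r 157.3 ang -106.8
```

move_arm([
  [0,-0.012,0,0,0],
  [0,-0.02,0,0,0],
  [0,0,-0.032,0,0],
  [0,0,-0.032,0,0],
  [0,0,-0.032,0,0],
])

```text
clock: 4.85
tool_pos: [536.6, -161.0, 209.6]
eef_rot: [-2.495, -1.908, -0.001]
ft_force: [0.6, 0.2, 0.5]
gripper_width: 0.5
```

move_arm([
  [0.01,0.03,0,0,0],
  [0,0.03,0,0,0],
  [0,0.03,0,0,0],
  [0,0,0,0,0],
])

```text
clock: 5.18
tool_pos: [631.7, -176.3, 208.6]
eef_rot: [2.493, 1.905, 0.008]
ft_force: [-0.8, 0.1, 0.1]
gripper_width: 0.3
```

```bash
python3 -c "
from h import *
go([651.5,-123.6,155]);pol();print(read_state()['qpos'].round(2));q,_=camera('side'); cv2.imwrite('pics/s7.png',q); lens2('side',q,(302,338.3)); p,_=camera('top'); cv2.imwrite('pics/7.png',p)"
```

```text
t 5.18 tcp [ 631.7 -176.3  208.6] yaw_y -15.2 F [-0.8  0.1  0.1] w 0.3 tilt [ 0.007 -0.    -1.   ]
delta [651.5, -123.6, 155] [56.   4.9 53.7]
t 5.18 tcp [ 631.7 -176.3  208.6] yaw_y -15.2 F [-0.8  0.1  0.1] w 0.3 tilt [ 0.007 -0.    -1.   ]
P->tcp in tool xy [-81.   42.4] r 91.5 ang -77.6
[ 0.38  0.64 -0.27  1.5   0.18  1.02 -0.19]
side [303.1 338.7] [40.6 45.5] [ 566.7 -237.7] r 157.4 ang -106.7
```

View pics/7.png

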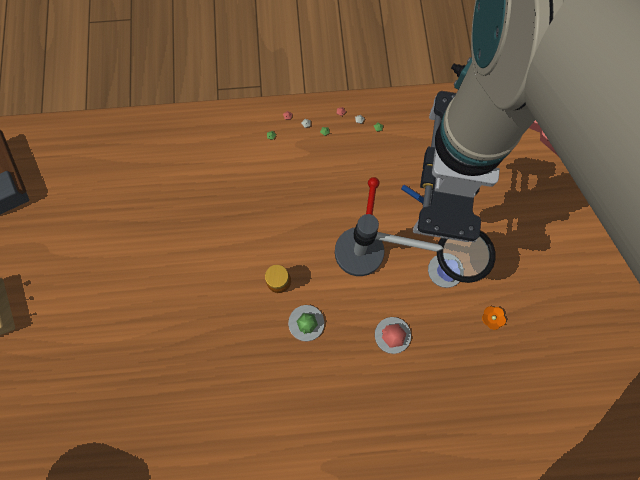

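The lens stayed where I released it. In the top view it is at about (466,255) over the flower, with parallax from its height; the lever is untouched, with its ball at (373,183). I'll check the lens in this view.

```bash
python3 -c "
from h import *
p=cv2.imread('pics/7.png').copy(); p[:238,:482]=255
lens2('top',p,(466,255),(24,33))
print(proj('top',(564.7,-240.9,130)),proj('side',(564.7,-240.9,130)))"
```

```text
top [465.8 253.8] [52.  54.4] [ 565.9 -239.5] r 159.3 ang -106.8
(np.float64(466.8391080252285), np.float64(254.51000454139148)) (np.float64(302.02042426731333), np.float64(340.278973424077))
```

move_arm([
  [0.01,0.005,0,0,0],
  [0,0,0.027,0,0],
  [0,0,0.027,0,0],
  [0.023,0,0,0,0],
  [0,0,0,0,0],
])

```text
clock: 5.7
tool_pos: [639.0, -138.8, 153.2]
eef_rot: [-2.487, -1.911, -0.002]
ft_force: [0.5, 1.5, 0.6]
gripper_width: 0.6
```

```bash
python3 -c "
from h import *
go([651.5,-123.6,155]);pol()"
```

```text
t 5.7 tcp [ 639.  -138.8  153.2] yaw_y -14.9 F [0.5 1.5 0.6] w 0.6 tilt [-0.002  0.005 -1.   ]
delta [651.5, -123.6, 155] [17.9  8.1 -1.8]
t 5.7 tcp [ 639.  -138.8  153.2] yaw_y -14.9 F [0.5 1.5 0.6] w 0.6 tilt [-0.002  0.005 -1.   ]
P->tcp in tool xy [-43.1  39.5] r 58.4 ang -62.5
```

Both views put the lens about 2 mm from the flower's centre. Now the lever: come up to it, then sweep anticlockwise about the post.

move_arm([
  [0.015,0.006,0,0,0],
  [0.01,0,0,-3,0],
  [0.003,0.001,0,-4,0],
  [0.003,0.001,0,-4,0],
  [0,0,0,0,0],
])

```text
clock: 6.12
tool_pos: [656.5, -115.5, 156.0]
eef_rot: [2.297, 2.141, 0.004]
ft_force: [-0.0, 0.2, -0.6]
gripper_width: 0.8
```

```bash
python3 -c "
from h import *
pol()
q,_=camera('side');c,s=cen('side',q,(0,180,60),(5,255,255),(340,225,385,285)); print(c,s)
cv2.imwrite('pics/8.png',cv2.resize(q[200:400,250:430],(540,600)))"
```

```text
t 6.12 tcp [ 656.5 -115.5  156. ] yaw_y -4.0 F [-0.   0.2 -0.6] w 0.8 tilt [ 0.003  0.001 -1.   ]
P->tcp in tool xy [-25.3  46.4] r 52.8 ang -32.6
[363.76595745 266.57446809] [361 263   7   8  47]
```

View pics/8.png

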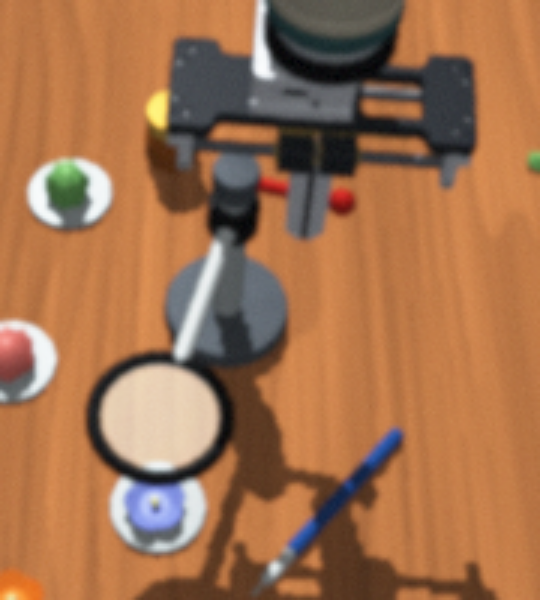

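The fingertip is on the near side of the red lever, between the hub and the ball, and not yet pressing. Sweep on.

move_arm([
  [0.006,0,0,0,0],
  [0.006,0,0,0,0],
  [0.0032,0.001,0,-4,0],
  [0.0032,0.001,0,-4,0],
  [0.0032,0.001,0,-4,0],
])

```text
clock: 6.58
tool_pos: [659.9, -95.9, 155.2]
eef_rot: [2.061, 2.367, 0.0]
ft_force: [1.1, -2.3, 0.5]
gripper_width: 0.4
```

```bash
python3 -c "
from h import *
pol()"
```

```text
t 6.58 tcp [659.9 -95.9 155.2] yaw_y 7.9 F [ 1.1 -2.3  0.5] w 0.4 tilt [ 0.002 -0.002 -1.   ]
P->tcp in tool xy [-15.4  46.2] r 48.7 ang -10.5
```

move_arm([
  [0.0034,0.001,0,-4,0],
  [0.0034,0.001,0,-4,0],
  [0.0034,0.001,0,-4,0],
  [0.0034,0.001,0,-4,0],
  [0.0034,0.001,0,-4,0],
])

```text
clock: 7.0
tool_pos: [660.1, -78.1, 155.2]
eef_rot: [1.619, 2.689, 0.0]
ft_force: [1.0, -2.8, 1.3]
gripper_width: 0.7
```

move_arm([
  [0.0034,0.001,0,-4,0],
  [0.0034,0.001,0,-4,0],
  [0.0034,0.001,0,-4,0],
  [0.0034,0.001,0,-4,0],
  [0,0,0,0,0],
])

```text
clock: 7.42
tool_pos: [655.2, -64.1, 155.0]
eef_rot: [1.23, 2.889, -0.0]
ft_force: [1.1, -1.1, 1.2]
gripper_width: 0.6
```

```bash
python3 -c "
from h import *
pol()
q,_=camera('side');c,s=cen('side',q,(0,180,60),(5,255,255),(320,215,385,285)); print(c,s,ray('side',*c,168)); cv2.imwrite('pics/s9.png',q)"
```

```text
t 7.42 tcp [655.2 -64.1 155. ] yaw_y 43.9 F [ 1.1 -1.1  1.2] w 0.6 tilt [ 0.001 -0.001 -1.   ]
P->tcp in tool xy [-13.4  47. ] r 48.9 ang 27.9
[340.55555556 248.66666667] [340 246   2   6   9] [637.64569315 -56.47109374 168.        ]
```

move_arm([
  [0.0026,0.001,0,-3,0],
  [0.0026,0.001,0,-3,0],
  [0.002,0,0,0,0],
  [0,0,0,0,0],
])

```text
clock: 7.8
tool_pos: [653.0, -60.1, 155.0]
eef_rot: [1.084, 2.943, -0.002]
ft_force: [4.4, -5.2, -0.4]
gripper_width: 0.7
```

```bash
python3 -c "
from h import *
pol()"
```

```text
t 7.8 tcp [653.  -60.1 155. ] yaw_y 49.6 F [ 4.4 -5.2 -0.4] w 0.7 tilt [ 0.004 -0.003 -1.   ]
P->tcp in tool xy [-13.7  47.1] r 49.1 ang 33.3
```

move_arm([
  [0.002,0,0,0,0],
  [0.002,0,0,0,0],
  [0,0,0,0,0],
])

```text
clock: 8.05
tool_pos: [652.8, -60.0, 155.3]
eef_rot: [1.084, 2.936, -0.002]
ft_force: [10.2, -8.0, -4.5]
gripper_width: 0.4
```

```bash
python3 -c "
from h import *
pol()"
```

```text
t 8.05 tcp [652.8 -60.  155.3] yaw_y 49.5 F [10.2 -8.  -4.5] w 0.4 tilt [ 0.01  -0.005 -1.   ]
P->tcp in tool xy [-13.5  47.1] r 49.0 ang 33.5
```

The force rises while the tip stands still, so the lever is at its stop. Backing off and lifting clear.

move_arm([
  [-0.01,0,0,0,0],
  [-0.02,0,0,0,0],
  [0,0,-0.035,0,0],
  [0,0,-0.035,0,0],
  [-0.03,0,0,0,0],
])

```text
clock: 8.47
tool_pos: [695.1, -87.2, 232.5]
eef_rot: [1.073, 2.947, 0.012]
ft_force: [2.0, 2.4, 1.1]
gripper_width: 0.4
```

move_arm([
  [-0.03,0.01,0,0,0],
  [-0.03,0.01,0,0,0],
  [-0.03,0.01,0,0,0],
  [0,0,0,0,0],
  [0,0,0,0,0],
])

```text
clock: 8.88
tool_pos: [782.0, -128.5, 222.4]
eef_rot: [-1.083, -2.946, -0.002]
ft_force: [-0.6, 0.3, 0.1]
gripper_width: 0.3
```

```bash
python3 -c "
from h import *
st();q,_=camera('side');p,_=camera('top');cv2.imwrite('pics/s10.png',q);cv2.imwrite('pics/t10.png',p)
lens2('side',q,(302,338.3))
c,s=cen('side',q,(110,60,60),(135,255,255),(285,352,322,388));print(c)
for n,im,roi in(('side',q,(320,225,372,262)),('top',p,(330,170,380,205))):
  try:
    c,s=cen(n,im,(0,150,60),(8,255,255),roi);print(n,c,s)
  except Exception as e: print(e)
cv2.imwrite('pics/10.png',np.hstack([cv2.resize(p[130:370,240:520],(400,343)),cv2.resize(q[200:420,220:460],(400,343))]))
print(proj('top',(657,-33.4,168)),proj('side',(657,-33.4,168)))"
```

```text
t 8.88 tcp [ 782.  -128.5  222.4] yaw_y 49.6 F [-0.6  0.3  0.1] w 0.3 tilt [-0.002  0.002 -1.   ]
side [303.1 338.8] [40.6 45.5] [ 566.6 -237.8] r 157.5 ang -106.8
[301.23396226 368.29056604]
side [344.74657534 243.17808219] [334 234  21  21 146]
top [332.98113208 201.01886792] [330 195  11  10  53]
(np.float64(329.4440055804984), np.float64(201.34425028122646)) (np.float64(349.8610727070931), np.float64(239.8053858427748))
```

View pics/10.png

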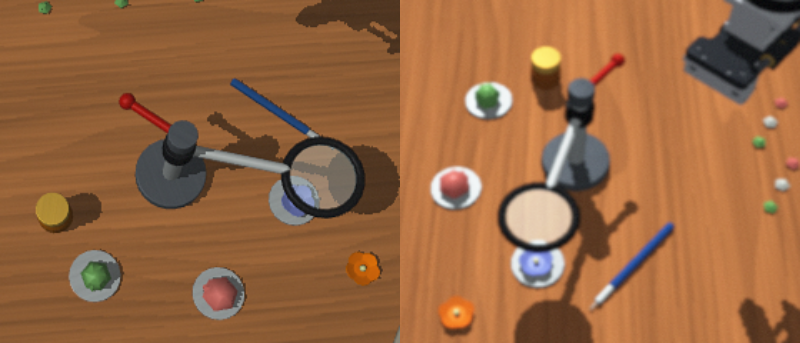

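Both views are clear of the arm. The lens stands over the flower, the lever's red ball is swung up-left, and the loose objects look unmoved. One last numeric check before handing in.

```bash
python3 -c "
from h import *
p=cv2.imread('pics/t10.png');lens2('top',p,(466,254),(24,33))
c,s=cen('top',p,(0,150,60),(8,255,255),(323,194,334,207));b=ray('top',*c,168)[:2]-P;print(c,b,np.hypot(*b),np.degrees(np.arctan2(b[1],b[0])))
for nm,lo,hi,roi in [('green',(40,80,30),(80,255,255),(285,300,325,345)),('pink',(0,90,60),(8,190,255),(380,320,408,352)),('jar',(15,120,60),(30,255,255),(260,260,295,285)),('pen',(100,150,40),(115,255,255),(395,180,475,240))]: print(nm,cen('top',p,lo,hi,roi)[0].round(1))
"
```

```text
top [465.8 253.7] [52.  54.5] [ 566.1 -239.4] r 159.2 ang -106.8
[328.40740741 200.71296296] [46.14633394 55.07850628] 71.85489537796403 50.04277052822829
green [306.7 322.8]
pink [393.5 335.2]
jar [276.5 275.1]
pen [428.7 204.1]
```

```bash
python3 -c "
from h import *
print(job_done())"
```

```text
the job is handed in; nothing more can be done
None
```

The job is handed in at about 9 s on the robot clock: the lens stands over the blue flower and the clamp lever is at its far stop. I pushed with the shut fingertips and gripped nothing. The bar was swung about 35° anticlockwise first, then the red lever about 61° anticlockwise.

- **Lens:** the top view puts it at (566.1, -239.4) mm, against the flower at about (564.7, -240.9) mm, so it is about 2 mm off centre. The side view gives (566.6, -237.8) mm, about 3.6 mm off. It reads the lens radius about 2 mm short of the known 160 mm, so I trust the top view more.
- **Lever:** it ended at 50.0°, against an expected stop of about 50°. The push force rose to about 13 N while the tip stood still, which confirms the stop.
- **Other objects:** both stones, the jar and the pen are within 0.1 px of their starting pixels in the top view. The flower is within about 0.6 px in the side view.
- **Robot:** it was clear of everything at the end, with the wrist force near zero.

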